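# Transfer a row of polished trims into the covered case

## Robot

A 7-joint arm with a two-finger parallel gripper is mounted at the origin on the work surface. World frame = base frame: x ahead of the robot, y to its left, z up, the work surface at z = 0. Lengths are in m, angles in rad, forces in N, time in s.
With the tool pointing down it reaches from about 0.4 to 0.85 m from the base axis. Payload 4.5 kg.
Tool frame: the origin (TCP) lies at the very end of the fingers, on their centre line; the grasp point (between the pads) lies 19 mm behind it; z points along the fingers, y is the line along which they close (so a half turn about z gives the same grasp; the last joint's range is limited). The gripper opens to 88 mm and grips with 3 to 60 N. Pads are 18 mm wide; open, the fingers measure 123 mm over their backs; the gripper's body (75 mm by 187 mm) begins 45 mm behind the grasp point.
Start: joints at [1.226, 0.689, -0.195, 1.565, 0.157, 0.902, -0.215], TCP at [0.231, -0.581, 0.239] pointing down, gripper open.
Joint ranges: [-3.01, 3.01], [-0.46, 2.08], [-1.47, 1.51], [0.13, 2.56], [-1, 4.14], [0.04, 2.09], [-2.66, 2.66]. Speed limits (rad/s): [2.57, 2.57, 3.14, 3.14, 3.14, 3.14, 3.14].

## Interface

Orientations are given as a unit quaternion [x, y, z, w].
In Python, from plant import r gives the robot as it stands. The module is installed in compiled form; this text tells all that it offers.
- The arm moves only by the tool step_arm, never from a script. Its argument "increments" is a list of rows, each a list of 2 entries, a list of its own where there are three numbers: the shift along the world's x, y, z in cm, then the turn, a rotation vector about the world's x, y, z in degrees. A call has exactly 10 rows; each row shifts and turns the commanded pose from where the row before left it; what a row does not reach is not made up. A row lasts 1/10 s, in which the tool goes at most 50 mm and 8.59 degrees, less where a joint would pass 70% of its speed; a pose out of reach is approached as far as the arm can. A call is refused whole if a number of a shift passes 5 or a number of a turn 8.59, either way. A call with a gripper value outside its range is refused whole. "fingers" is the opening, from 0 (shut) to 1 (fully open), set as the call begins (left out, the last holds). The fingers move at their own pace and stop on an object; "grip_force" is the grip in N (left out, the last holds). Time passes only in rows, so rows that do not move let the fingers close, or fill a call up. It gives the time, the measured TCP pose, the force, the opening and the grip force at its end, in the units of the state.
- r.get_state(): the state, without advancing time (a new reading comes with each control period).
- r.snapshot(name): name is "scene" or "top"; returns (picture, depth): 384x512x3 uint8, red, green, blue; 384x512 float32, m along the optical axis (not along the pixel's ray), 0 where there is no reading.
- r.calibration(name): a dict with "fov_y" (degrees; the focal length in pixels is half the picture's height over the tangent of half this angle, whatever the lens; pixels are square), "cx", "cy" (the principal point, pixels), "R" (3x3) and "t" (3): a world point X has camera coordinates R X + t. Camera axes: x right, y down, z forward; pixel columns grow to the right and rows downward; lengths in m; the calibration is good to about 2 mm. A picture is of the moment at which its call begins. calibration takes no time and is no camera call.
- r.finish_job(): hands the job in; it is judged then, once.
The state is a dict: "clock": time; "q": joint angles; "qd": joint speeds; "joint_torque": joint torques, N m; "tool_pos": TCP position; "eef_rot": TCP orientation; "contact_force": force on the tool from outside, world axes, zero at the start; "moment": the same for the moment, N m; "opening": opening from 0.0 (shut) to 1.0 (fully open); "finger_force": force on a finger pad.
Only numpy, scipy, OpenCV 4.12 (cv2) and the standard library are available. Lean on these libraries where they do the work, as an engineer would, in place of code of your own. Each camera call takes 0.05 s, during which the arm holds its last target. There are 200 camera calls.

## Task

Slide the clear cover of the aluminium case right back and move the four polished trims from the black saddles of the wooden inspection rest into the case, one to a compartment, in the same left-to-right order in which they lie on the rest. Set each one down without dropping it, flat on its underside and lengthwise in its compartment. When all four are in, slide the cover fully shut.

Things in the scene. Friction and masses are not known exactly. Their poses are not given: they have to be found in the camera images.
- trim_50: Loose polished metal trim, leaf-shaped, 50 mm long, 22 wide at the middle, 24 tall, about 80 g. Origin: centre of its flat underside; x along its length, y across, z up. Its flanks are upright and parallel over the middle 26 mm, up to 17 mm above the underside: grip there, across the width. Above, it slopes to a ridge. Either end may point forward. Starts lengthwise on its own saddle.
- trim_64: Loose polished metal trim, leaf-shaped, 64 mm long, 24 wide at the middle, 24 tall, about 102 g. Origin: centre of its flat underside; x along its length, y across, z up. Its flanks are upright and parallel over the middle 26 mm, up to 17 mm above the underside: grip there, across the width. Above, it slopes to a ridge. Either end may point forward. Starts lengthwise on its own saddle.
- trim_78: Loose polished metal trim, leaf-shaped, 78 mm long, 26 wide at the middle, 24 tall, about 125 g. Origin: centre of its flat underside; x along its length, y across, z up. Its flanks are upright and parallel over the middle 31 mm, up to 17 mm above the underside: grip there, across the width. Above, it slopes to a ridge. Either end may point forward. Starts lengthwise on its own saddle.
- trim_92: Loose polished metal trim, leaf-shaped, 92 mm long, 28 wide at the middle, 24 tall, about 147 g. Origin: centre of its flat underside; x along its length, y across, z up. Its flanks are upright and parallel over the middle 37 mm, up to 17 mm above the underside: grip there, across the width. Above, it slopes to a ridge. Either end may point forward. Starts lengthwise on its own saddle.
- saddle_50: Fixed black saddle on the wooden inspection rest; the 50 mm trim starts on it. Base 64 x 36 x 6 mm with a rubber rib 16 mm wide, whose top, 20 mm above the origin, carries the trim. Origin: centre of underside; x along its length, y along the row of four saddles (pitch 56 mm, +y is left seen from the robot). The board's top is 16 mm above the table; a pen lies on its front edge.
- saddle_64: Fixed black saddle on the wooden inspection rest; the 64 mm trim starts on it. Base 78 x 36 x 6 mm with a rubber rib 16 mm wide, whose top, 20 mm above the origin, carries the trim. Origin: centre of underside; x along its length, y along the row of four saddles (pitch 56 mm, +y is left seen from the robot). The board's top is 16 mm above the table; a pen lies on its front edge.
- saddle_78: Fixed black saddle on the wooden inspection rest; the 78 mm trim starts on it. Base 92 x 36 x 6 mm with a rubber rib 16 mm wide, whose top, 20 mm above the origin, carries the trim. Origin: centre of underside; x along its length, y along the row of four saddles (pitch 56 mm, +y is left seen from the robot). The board's top is 16 mm above the table; a pen lies on its front edge.
- saddle_92: Fixed black saddle on the wooden inspection rest; the 92 mm trim starts on it. Base 106 x 36 x 6 mm with a rubber rib 16 mm wide, whose top, 20 mm above the origin, carries the trim. Origin: centre of underside; x along its length, y along the row of four saddles (pitch 56 mm, +y is left seen from the robot). The board's top is 16 mm above the table; a pen lies on its front edge.
- case: Fixed aluminium case. Origin: centre of underside; x away from the robot, y along the row (+y is left). Outside 142 x 274 mm. Floor at z 6 mm, 130 deep in x. 4 compartments 46 wide at x 0, y +78, +26, -26, -78, parted by ridges 6 wide, 5 high. Front and back walls end at z 34, side walls at z 48, 248 clear between their lips. Clear cover, top at z 40; pushed back, its front edge is at x +47.
- cover_bar (a point): Top centre of the black pull bar on the case's clear sliding cover: 70 mm long (case y), 12 thick (case x), 22 tall above the cover; pinch it from above across its thickness. In the case's frame y 0, z 62 mm, x -50 when shut, +65 when right back (end stops). Starts shut or up to 15 mm back; about 1.5 N friction; stays where left.
Things that resemble listed ones, but are neither listed nor needed, are in the scene too. What is shaped like the trim_92 but orange is not meant. What is shaped like the trim_78 but pink is not meant.

How it is judged:
On the way, in this order (a step that is already met when the one before it is completed fails the run):
1. the cover is slid right back (its bar at least 105 mm of the 115 mm from shut) (x of cover_bar in the frame of case above 0.055 m), for 0.2 s.
2. all four trims lie released flat and lengthwise in the case, the cover still back (z of trim_50 in the frame of case between 0.003 and 0.01 m and x of trim_50 in the frame of case between -0.043 and 0.043 m and angle between each of trim_50, trim_64, trim_78, trim_92's own z axis and vertical below 0.1 rad and angle between the x axis of each of trim_50, trim_64, trim_78, trim_92 and the x axis of case, either way round below 0.35 rad and linear speed of each of trim_50, trim_64, trim_78, trim_92 below 0.02 m/s and not (contact force between the fingers and trim_50 above 0.05 N) and z of trim_64 in the frame of case between 0.003 and 0.01 m and x of trim_64 in the frame of case between -0.036 and 0.036 m and not (contact force between the fingers and trim_64 above 0.05 N) and z of trim_78 in the frame of case between 0.003 and 0.01 m and x of trim_78 in the frame of case between -0.029 and 0.029 m and not (contact force between the fingers and trim_78 above 0.05 N) and z of trim_92 in the frame of case between 0.003 and 0.01 m and x of trim_92 in the frame of case between -0.022 and 0.022 m and not (contact force between the fingers and trim_92 above 0.05 N) and x of cover_bar in the frame of case above 0 m), for 0.2 s.
At the end, for the whole second after the job is handed in: Each trim lies at rest and released on the case's floor, flat (within 0.1 rad), lengthwise (within 0.35 rad of the compartments) and within the case, one to a compartment, left to right in the order of the saddles they came from; the cover is shut to within 6 mm (z of trim_50 in the frame of case between 0.003 and 0.01 m and x of trim_50 in the frame of case between -0.043 and 0.043 m and angle between each of trim_50, trim_64, trim_78, trim_92's own z axis and vertical below 0.1 rad and angle between the x axis of each of trim_50, trim_64, trim_78, trim_92 and the x axis of case, either way round below 0.35 rad and linear speed of each of trim_50, trim_64, trim_78, trim_92 below 0.02 m/s and not (contact force between the fingers and trim_50 above 0.05 N) and z of trim_64 in the frame of case between 0.003 and 0.01 m and x of trim_64 in the frame of case between -0.036 and 0.036 m and not (contact force between the fingers and trim_64 above 0.05 N) and z of trim_78 in the frame of case between 0.003 and 0.01 m and x of trim_78 in the frame of case between -0.029 and 0.029 m and not (contact force between the fingers and trim_78 above 0.05 N) and z of trim_92 in the frame of case between 0.003 and 0.01 m and x of trim_92 in the frame of case between -0.022 and 0.022 m and not (contact force between the fingers and trim_92 above 0.05 N) and ((y of saddle_50 in the frame of saddle_64 above 0 m and ((y of trim_50 in the frame of case above -0.052 m and y of trim_64 in the frame of case below -0.052 m) or (y of trim_50 in the frame of case above 0 m and y of trim_64 in the frame of case below 0 m) or (y of trim_50 in the frame of case above 0.052 m and y of trim_64 in the frame of case below 0.052 m))) or (y of saddle_64 in the frame of saddle_50 above 0 m and ((y of trim_64 in the frame of case above -0.052 m and y of trim_50 in the frame of case below -0.052 m) or (y of trim_64 in the frame of case above 0 m and y of trim_50 in the frame of case below 0 m) or (y of trim_64 in the frame of case above 0.052 m and y of trim_50 in the frame of case below 0.052 m)))) and ((y of saddle_50 in the frame of saddle_78 above 0 m and ((y of trim_50 in the frame of case above -0.052 m and y of trim_78 in the frame of case below -0.052 m) or (y of trim_50 in the frame of case above 0 m and y of trim_78 in the frame of case below 0 m) or (y of trim_50 in the frame of case above 0.052 m and y of trim_78 in the frame of case below 0.052 m))) or (y of saddle_78 in the frame of saddle_50 above 0 m and ((y of trim_78 in the frame of case above -0.052 m and y of trim_50 in the frame of case below -0.052 m) or (y of trim_78 in the frame of case above 0 m and y of trim_50 in the frame of case below 0 m) or (y of trim_78 in the frame of case above 0.052 m and y of trim_50 in the frame of case below 0.052 m)))) and ((y of saddle_50 in the frame of saddle_92 above 0 m and ((y of trim_50 in the frame of case above -0.052 m and y of trim_92 in the frame of case below -0.052 m) or (y of trim_50 in the frame of case above 0 m and y of trim_92 in the frame of case below 0 m) or (y of trim_50 in the frame of case above 0.052 m and y of trim_92 in the frame of case below 0.052 m))) or (y of saddle_92 in the frame of saddle_50 above 0 m and ((y of trim_92 in the frame of case above -0.052 m and y of trim_50 in the frame of case below -0.052 m) or (y of trim_92 in the frame of case above 0 m and y of trim_50 in the frame of case below 0 m) or (y of trim_92 in the frame of case above 0.052 m and y of trim_50 in the frame of case below 0.052 m)))) and ((y of saddle_64 in the frame of saddle_78 above 0 m and ((y of trim_64 in the frame of case above -0.052 m and y of trim_78 in the frame of case below -0.052 m) or (y of trim_64 in the frame of case above 0 m and y of trim_78 in the frame of case below 0 m) or (y of trim_64 in the frame of case above 0.052 m and y of trim_78 in the frame of case below 0.052 m))) or (y of saddle_78 in the frame of saddle_64 above 0 m and ((y of trim_78 in the frame of case above -0.052 m and y of trim_64 in the frame of case below -0.052 m) or (y of trim_78 in the frame of case above 0 m and y of trim_64 in the frame of case below 0 m) or (y of trim_78 in the frame of case above 0.052 m and y of trim_64 in the frame of case below 0.052 m)))) and ((y of saddle_64 in the frame of saddle_92 above 0 m and ((y of trim_64 in the frame of case above -0.052 m and y of trim_92 in the frame of case below -0.052 m) or (y of trim_64 in the frame of case above 0 m and y of trim_92 in the frame of case below 0 m) or (y of trim_64 in the frame of case above 0.052 m and y of trim_92 in the frame of case below 0.052 m))) or (y of saddle_92 in the frame of saddle_64 above 0 m and ((y of trim_92 in the frame of case above -0.052 m and y of trim_64 in the frame of case below -0.052 m) or (y of trim_92 in the frame of case above 0 m and y of trim_64 in the frame of case below 0 m) or (y of trim_92 in the frame of case above 0.052 m and y of trim_64 in the frame of case below 0.052 m)))) and ((y of saddle_78 in the frame of saddle_92 above 0 m and ((y of trim_78 in the frame of case above -0.052 m and y of trim_92 in the frame of case below -0.052 m) or (y of trim_78 in the frame of case above 0 m and y of trim_92 in the frame of case below 0 m) or (y of trim_78 in the frame of case above 0.052 m and y of trim_92 in the frame of case below 0.052 m))) or (y of saddle_92 in the frame of saddle_78 above 0 m and ((y of trim_92 in the frame of case above -0.052 m and y of trim_78 in the frame of case below -0.052 m) or (y of trim_92 in the frame of case above 0 m and y of trim_78 in the frame of case below 0 m) or (y of trim_92 in the frame of case above 0.052 m and y of trim_78 in the frame of case below 0.052 m)))) and x of cover_bar in the frame of case below -0.044 m); the robot touches nothing.
It fails at once if a trim is dropped or knocked (faster than 0.7 m/s while not held, a fall of about 25 mm) ((linear speed of trim_50 above 0.7 m/s and contact force between the fingers and trim_50 below 0.05 N) or (linear speed of trim_64 above 0.7 m/s and contact force between the fingers and trim_64 below 0.05 N) or (linear speed of trim_78 above 0.7 m/s and contact force between the fingers and trim_78 below 0.05 N) or (linear speed of trim_92 above 0.7 m/s and contact force between the fingers and trim_92 below 0.05 N)).
It also fails if it takes over 115 s, if anything falls off the work surface, if the arm or the gripper's body presses on something with over 40 N, if the wrist force passes 120 N, or if a joint passes its speed limit or range.

## Working session

There is one attempt and no reset: what is moved stays moved. The work goes in short steps, Python scripts to look and compute and a tool call to move; the robot and the scene stay as the last step left them, time stands still between calls to the robot, and variables do not carry over. Pictures are saved under pics/ and viewed, at most 14 in all, crops included, and the job is handed in when it is done.

Besides the shell and the picture viewer there is one more tool, called after ">>>" as name(argument=value, ...), one argument or row to a line, values as JSON. step_arm: Moves the arm, as the interface text tells. Its arguments: {"type":"object","properties":{"increments":{"type":"array","items":{"type":"array"}},"fingers":{"type":"number"},"grip_force":{"type":"number"}},"required":["increments"]}

```bash
mkdir -p pics
cat > h.py <<'E'
from plant import r
import numpy as np, cv2
def snap(n,f):
    p,d=r.snapshot(n); cv2.imwrite(f'pics/{f}.png',p[:,:,::-1]); np.savez(f'{f}.npz',p=p,d=d); return p,d
def cam(n):
    c=r.calibration(n); f=192/np.tan(np.radians(c['fov_y'])/2); return f,c['cx'],c['cy'],np.array(c['R']),np.array(c['t'])
def px2w(n,u,v,z=None,d=None):
    f,cx,cy,R,t=cam(n); ray=R.T@np.array([(u-cx)/f,(v-cy)/f,1]); o=-R.T@t
    return o+ray*(d if d is not None else (z-o[2])/ray[2])
def w2px(n,X):
    f,cx,cy,R,t=cam(n); c=R@np.array(X)+t; return f*c[0]/c[2]+cx,f*c[1]/c[2]+cy
E
python3 - <<'E'
from h import *
for n in('scene','top'):
    print(n,r.calibration(n)); snap(n,n+'0')
    p=cv2.imread(f'pics/{n}0.png'); cv2.imwrite(f'pics/{n}0b.png',cv2.resize(p,(800,600)))
print(r.get_state())
E
```

```text
scene {'fov_y': 50.125078648263134, 'cx': 252.58524958156974, 'cy': 190.40505246830267, 'R': array([[ 0.87134373,  0.49053346, -0.01170569],
       [ 0.36174863, -0.65833299, -0.66010272],
       [-0.33150872,  0.57094185, -0.75108413]]), 't': array([-0.49168747, -0.15602806,  1.10018613])}
top {'fov_y': 43.190472627066576, 'cx': 258.2219176681764, 'cy': 190.08475238498934, 'R': array([[-0.02253025, -0.99967019, -0.01232447],
       [-0.98677209,  0.02421576, -0.16029488],
       [ 0.16054046,  0.00854996, -0.98699223]]), 't': array([0.00377915, 0.55155656, 1.2040207 ])}
{'clock': 0.1, 'q': array([ 1.22577178,  0.68992038, -0.194481  ,  1.56620621,  0.1572702 ,
        0.90249073, -0.21505059]), 'qd': array([ 0.00184038, -0.00183411, -0.00047128, -0.00170836,  0.00048522,
        0.00179282,  0.00068542]), 'joint_torque': array([-3.03134169e-03, -5.28502393e+01, -1.27170090e+00, -1.53838581e+01,
       -5.26220282e-02,  2.00189905e-03,  5.41189195e-05]), 'tool_pos': array([ 0.23088642, -0.58019537,  0.23798559]), 'eef_rot': array([ 9.82107868e-01,  1.88317453e-01, -2.11222479e-04, -7.92370609e-04]), 'contact_force': array([-0.50964293, -0.52163731, -0.11236711]), 'moment': array([ 0.01363937,  0.01250228, -0.02193651]), 'finger_force': 0.0, 'opening': 0.9978410604993805}
```

View pics/scene0b.png

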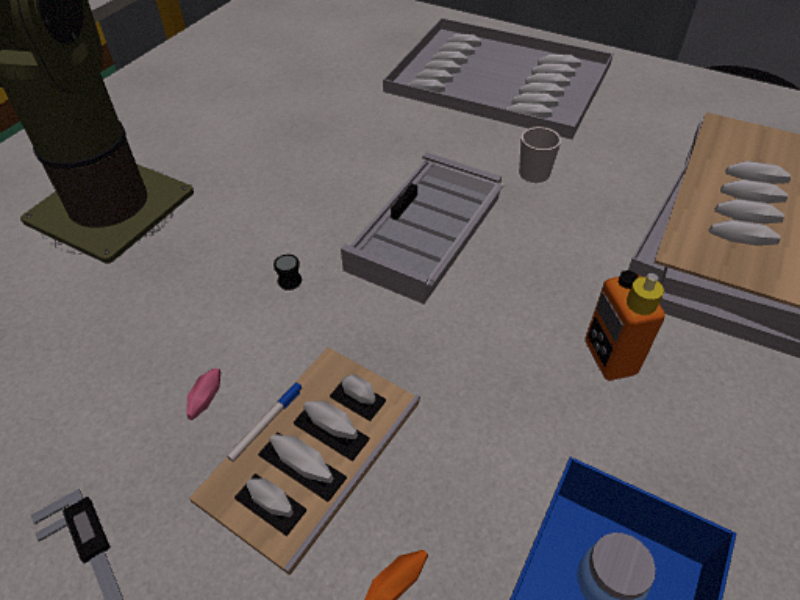

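View pics/top0b.png

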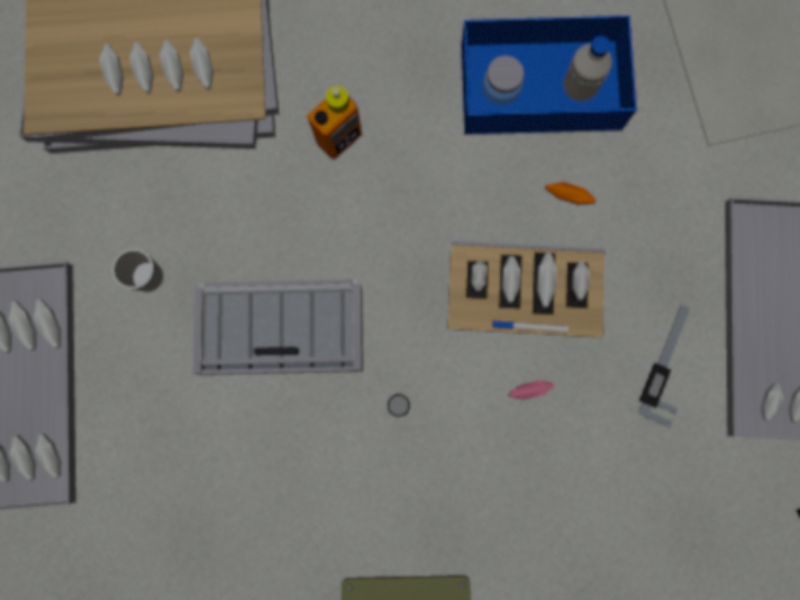

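Candidates (800x600 top view): the trims on the rest at (479,275), (511,280), (545,280) and (580,282). Lookalikes are pink at (530,389), orange at (570,192), the tray trims at far left and far right, and the board trims at (155,65). I choose the four on the black saddles by the pen. Next is a close crop.

Run:
```python
from h import *
p=cv2.imread('pics/top0.png')
a=cv2.resize(p[150:222,280:394],None,fx=6.5,fy=6.5,interpolation=cv2.INTER_CUBIC)
b=cv2.resize(p[172:248,118:238],None,fx=6.5,fy=6.5,interpolation=cv2.INTER_CUBIC)
cv2.imwrite('pics/a.png',a);cv2.imwrite('pics/b.png',b);print(a.shape,b.shape)
```

```text
(468, 741, 3) (494, 780, 3)
```

View pics/a.png

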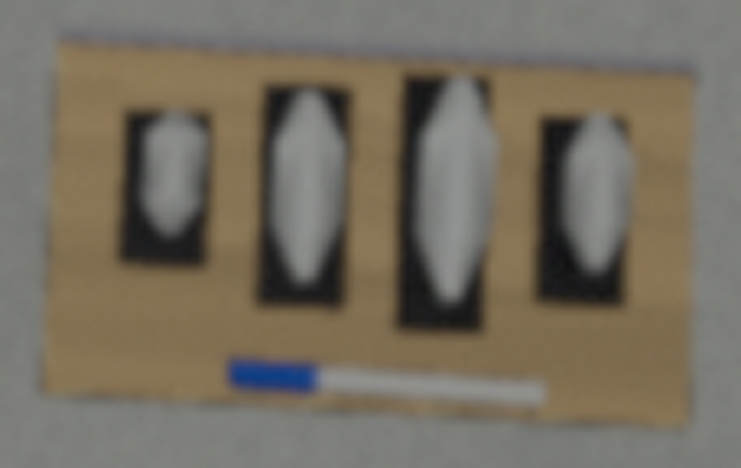

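View pics/b.png

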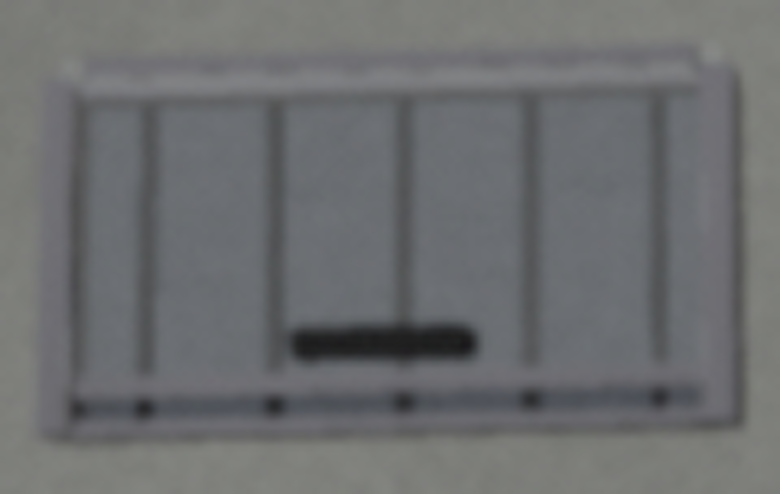

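The order left to right on the rest is 50, 78, 92, 64, read from their lengths in the crop. In the case crop, the ridges are at x = 145, 272, 404, 532 and 660, and the bar spans (292–477, 343).

```bash
cat > m.py <<'E'
from h import *
A=lambda x,y:(280+(x+.5)/6.5-.5,150+(y+.5)/6.5-.5)
B=lambda x,y:(118+(x+.5)/6.5-.5,172+(y+.5)/6.5-.5)
W=lambda F,x,y,z:px2w('top',*F(x,y),z=z)
E
python3 - <<'E'
from m import *
np.set_printoptions(precision=4,suppress=True)
print('cam',-cam('top')[3].T@cam('top')[4])
print('bar',W(B,292,338,.062),W(B,477,338,.062))
for x in(145,272,404,532,660):print('ridge',W(B,x,250,.011))
print('wall L top outer',W(B,45,250,.048),'R',W(B,735,250,.0))
print('front bottom',W(B,55,440,0),W(B,735,428,0)); print('ridge0 back/front',W(B,405,92,.02),W(B,404,405,.01))
S={50:[(127,110),(210,112),(205,265),(120,262)],78:[(268,87),(350,89),(343,306),(257,303)],92:[(405,75),(488,78),(482,330),(396,328)],64:[(542,118),(626,120),(623,304),(536,302)]}
T={50:(140,208,175,110,172,238),78:(270,347,310,88,302,287),92:(415,495,461,76,449,305),64:(562,632,598,112,596,277)}
for k in S:
    q=np.array([W(A,*c,.022) for c in S[k]]);m=q.mean(0)
    l=(q[0]+q[1]-q[2]-q[3])/2;w=(q[0]+q[3]-q[1]-q[2])/2
    xl,xr,tx,ty,bx,by=T[k]
    a=W(A,tx,ty,.044);b=W(A,bx,by,.044);ym=(ty+by)/2
    e=W(A,xl,ym,.050);f=W(A,xr,ym,.050)
    print(k,'saddle',m[:2],np.linalg.norm(l),np.linalg.norm(w),np.degrees(np.arctan2(l[1],l[0])),'trim tips mid',((a+b)/2)[:2],'len',np.linalg.norm(a-b),'yaw',np.degrees(np.arctan2((a-b)[1],(a-b)[0])),'flank',((e+f)/2)[:2],'w',e[1]-f[1])
p,d=np.load('top0.npz').values() if 0 else (np.load('top0.npz')['p'],np.load('top0.npz')['d'])
for k,v in T.items():
    u=A((v[2]+v[4])/2,(v[3]+v[5])/2); dd=np.median(d[int(u[1])-1:int(u[1])+2,int(u[0])-1:int(u[0])+2]); print(k,'depth pt',px2w('top',*u,d=dd))
u=B(385,343);print('bar depth',px2w('top',*u,d=d[int(round(u[1])),int(round(u[0]))]))
E
```

```text
cam [ 0.3511 -0.0199  1.2768]
bar [0.4692 0.2333 0.062 ] [0.4675 0.1616 0.062 ]
ridge [0.5114 0.304  0.011 ]
ridge [0.5101 0.2524 0.011 ]
ridge [0.5088 0.1988 0.011 ]
ridge [0.5076 0.1469 0.011 ]
ridge [0.5063 0.0951 0.011 ]
wall L top outer [0.5076 0.334  0.048 ] R [0.5069 0.0655 0.    ]
front bottom [0.4361 0.3421 0.    ] [0.4345 0.0664 0.    ]
ridge0 back/front [0.5722 0.1971 0.02  ] [0.4462 0.1988 0.01  ]
50 saddle [ 0.5834 -0.1327] 0.06279964058220992 0.03392685535935172 -4.388341302031592 trim tips mid [ 0.5846 -0.1341] len 0.0518205988970719 yaw -3.516804368448568 flank [ 0.5833 -0.1338] w 0.026859184251885118
78 saddle [ 0.5784 -0.1887] 0.08907072540102114 0.03386409632407714 -4.91542734094706 trim tips mid [ 0.5779 -0.1865] len 0.08050109909062088 yaw -4.8415355325744445 flank [ 0.5766 -0.1866] w 0.03036049324615883
92 saddle [ 0.5745 -0.2442] 0.10372806879870466 0.034010600116191655 -4.648815459264546 trim tips mid [ 0.5753 -0.2454] len 0.09267923283506124 yaw -5.953320627870135 flank [ 0.574  -0.2443] w 0.03150186402854285
64 saddle [ 0.5696 -0.2999] 0.0754888151874252 0.03435536933477801 -4.756332012488324 trim tips mid [ 0.5722 -0.3014] len 0.06657604907075793 yaw -4.107755024315237 flank [ 0.571  -0.3001] w 0.027527459972820467
50 depth pt [ 0.5817 -0.1327  0.0588]
78 depth pt [ 0.5749 -0.1844  0.0592]
92 depth pt [ 0.5725 -0.2428  0.0583]
64 depth pt [ 0.57   -0.2988  0.0557]
bar depth [0.4661 0.1967 0.0652]
```

>>> step_arm(
  increments=[
    [[2.2,4,0],[0,0,-2.2]],
    [[2.2,4,0],[0,0,-2.2]],
    [[2.2,4,0],[0,0,-2.2]],
    [[2.2,4,0],[0,0,-2.2]],
    [[2.2,4,0],[0,0,-2.2]],
    [[2.2,4,0],[0,0,-2.2]],
    [[2.2,4,0],[0,0,-2.2]],
    [[2.2,4,0],[0,0,-2.2]],
    [[2.2,4,0],[0,0,-2.2]],
    [[2.2,4,0],[0,0,-2.2]],
  ],
  fingers=0,
)

```text
clock: 1.1
tool_pos: [0.4516, -0.1789, 0.2386]
eef_rot: [1.0, -0.003, -0.0, 0.0]
contact_force: [0.3, -0.8, 0.4]
opening: 0.118
finger_force: 0.0
```

>>> step_arm(
  increments=[
    [[-0.2,4.2,0],[0,0,0]],
    [[-0.2,4.2,0],[0,0,0]],
    [[-0.2,4.2,0],[0,0,0]],
    [[-0.2,4.2,0],[0,0,0]],
    [[-0.2,4.2,0],[0,0,0]],
    [[-0.2,4.2,0],[0,0,0]],
    [[-0.2,4.2,0],[0,0,0]],
    [[-0.2,4.2,0],[0,0,0]],
    [[0,4.2,0],[0,0,0]],
    [[0,0,0],[0,0,0]],
  ],
)

```text
clock: 2.1
tool_pos: [0.4344, 0.2047, 0.2386]
eef_rot: [1.0, 0.003, 0.0, -0.002]
contact_force: [0.1, 0.3, -0.1]
opening: 0.008
finger_force: 0.0
```

>>> step_arm(
  increments=[
    [[0,-0.7,-3],[0,0,0]],
    [[0,0,-3],[0,0,0]],
    [[0,0,-3],[0,0,0]],
    [[0,0,-3],[0,0,0]],
    [[0,0,-2.5],[0,0,0]],
    [[0,0,-2],[0,0,0]],
    [[0,0,-1.5],[0,0,0]],
    [[0,0,-0.8],[0,0,0]],
    [[0,0,0],[0,0,0]],
    [[0,0,0],[0,0,0]],
  ],
)

```text
clock: 3.1
tool_pos: [0.4354, 0.1901, 0.0511]
eef_rot: [1.0, -0.003, 0.0, 0.0]
contact_force: [0.4, -0.4, -0.1]
opening: 0.006
finger_force: 0.0
```

Run:
```python
from h import *
p,d=snap('scene','s1'); p=cv2.imread('pics/s1.png')
cv2.imwrite('pics/s1c.png',cv2.resize(p[70:210,190:360],None,fx=4,fy=4,interpolation=cv2.INTER_CUBIC))
```

```text
(no output)
```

View pics/s1c.png

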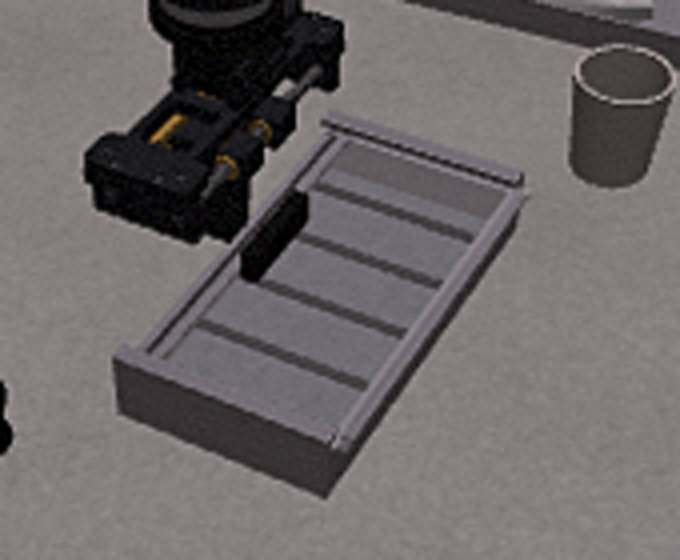

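The picture shows the closed fingers just in front of the bar (crop ~(225,215)), clear of the case. Next is the push back.

>>> step_arm(
  increments=[
    [[0.5,0.7,0],[0,0,0]],
    [[1,0,0],[0,0,0]],
    [[1,0,0],[0,0,0]],
    [[1,0,0],[0,0,0]],
    [[1,0,0],[0,0,0]],
    [[1,0,0],[0,0,0]],
    [[1,0,0],[0,0,0]],
    [[1,0,0],[0,0,0]],
    [[1,0,0],[0,0,0]],
    [[1,0,0],[0,0,0]],
  ],
)

```text
clock: 4.15
tool_pos: [0.5309, 0.1971, 0.0507]
eef_rot: [1.0, -0.003, -0.0, 0.0]
contact_force: [-0.9, 1.0, 1.1]
opening: 0.006
finger_force: 0.9
```

>>> step_arm(
  increments=[
    [[1,0,0],[0,0,0]],
    [[0.7,0,0],[0,0,0]],
    [[0.4,0,0],[0,0,0]],
    [[0.2,0,0],[0,0,0]],
    [[0,0,0],[0,0,0]],
    [[0,0,0],[0,0,0]],
    [[0,0,0],[0,0,0]],
    [[0,0,0],[0,0,0]],
    [[0,0,0],[0,0,0]],
    [[0,0,0],[0,0,0]],
  ],
)

```text
clock: 5.15
tool_pos: [0.5528, 0.1971, 0.0506]
eef_rot: [1.0, -0.003, -0.0, 0.0]
contact_force: [-2.2, -0.4, -1.0]
opening: 0.003
finger_force: 1.2
```

>>> step_arm(
  increments=[
    [[0.1,0,0],[0,0,0]],
    [[0.1,0,0],[0,0,0]],
    [[0.1,0,0],[0,0,0]],
    [[0.1,0,0],[0,0,0]],
    [[0.1,0,0],[0,0,0]],
    [[0,0,0],[0,0,0]],
    [[0,0,0],[0,0,0]],
    [[0,0,0],[0,0,0]],
    [[0,0,0],[0,0,0]],
    [[0,0,0],[0,0,0]],
  ],
)

```text
clock: 6.15
tool_pos: [0.5529, 0.197, 0.0506]
eef_rot: [1.0, -0.002, -0.005, 0.001]
contact_force: [-12.4, -1.6, 10.1]
opening: 0.008
finger_force: 6.0
```

>>> step_arm(
  increments=[
    [[-1,0,0],[0,0,0]],
    [[-1,0,1],[0,0,0]],
    [[0,0,3],[0,0,0]],
    [[0,0,3],[0,0,0]],
    [[0,0,3],[0,0,0]],
    [[0.5,-1,2],[0,0,0]],
    [[0.5,-3,0],[0,0,0]],
    [[0.5,-4,0],[0,0,0]],
    [[0.5,-4,0],[0,0,0]],
    [[0.5,-4,0],[0,0,0]],
  ],
  fingers=0.41,
)

```text
clock: 7.15
tool_pos: [0.5643, 0.0358, 0.1719]
eef_rot: [1.0, -0.003, 0.002, 0.0]
contact_force: [0.4, -0.5, 0.3]
opening: 0.41
finger_force: 0.0
```

>>> step_arm(
  increments=[
    [[0.5,-4,0],[0,0,-1]],
    [[0.5,-4,0],[0,0,-1]],
    [[0.5,-3.5,0],[0,0,-1]],
    [[0.5,-3,0],[0,0,-1]],
    [[0,-2,0],[0,0,0]],
    [[0,-0.7,0],[0,0,0]],
    [[0,0,-2],[0,0,0]],
    [[0,0,-2],[0,0,0]],
    [[0,0,0],[0,0,0]],
    [[0,0,0],[0,0,0]],
  ],
)

```text
clock: 8.15
tool_pos: [0.5835, -0.1337, 0.1313]
eef_rot: [0.999, -0.037, 0.0, -0.0]
contact_force: [0.1, -0.0, 1.2]
opening: 0.41
finger_force: 0.0
```

Run:
```python
from h import *
for n in('top','scene'): snap(n,n+'2')
p=cv2.imread('pics/top2.png');q=cv2.imread('pics/scene2.png')
a=cv2.resize(p[160:250,110:240],(780,540),interpolation=cv2.INTER_CUBIC)
cv2.imwrite('pics/t2c.png',a)
b=cv2.resize(q[190:370,110:290],(600,600),interpolation=cv2.INTER_CUBIC);cv2.imwrite('pics/s2c.png',b)
print(r.get_state()['tool_pos'])
```

```text
[ 0.58408469 -0.13423797  0.13194224]
```

View pics/t2c.png

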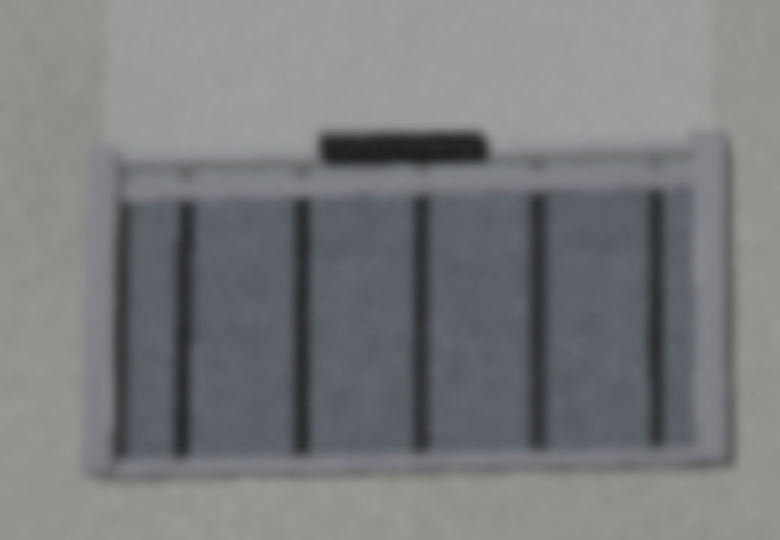

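View pics/s2c.png

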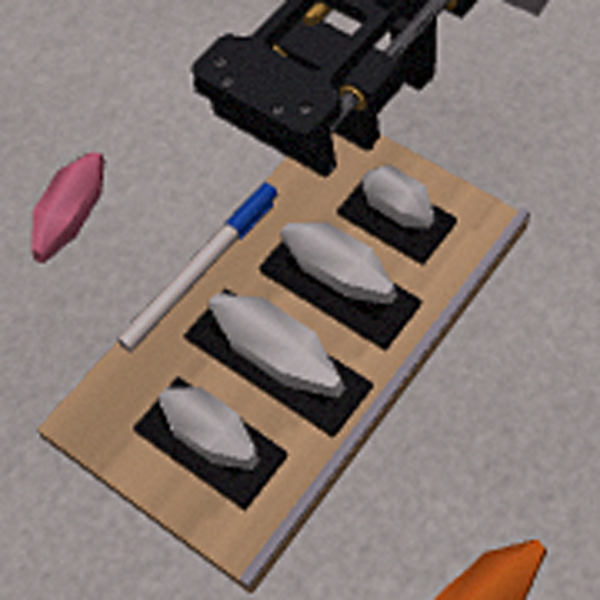

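The top view shows the cover right back (bar at (403,146), end stop felt). The scene crop shows the fingers above and in line with the 50 trim at (400,195), whose underside sits on its rib. Next is the descent and grip.

>>> step_arm(
  increments=[
    [[0,0,-2],[0,0,0]],
    [[0,0,-2],[0,0,0]],
    [[0,0,-2],[0,0,0]],
    [[0,0,-1.2],[0,0,0]],
    [[0,0,-0.8],[0,0,0]],
    [[0,0,-0.5],[0,0,0]],
    [[0,0,-0.2],[0,0,0]],
    [[0,0,0],[0,0,0]],
    [[0,0,0],[0,0,0]],
    [[0,0,0],[0,0,0]],
  ],
)

```text
clock: 9.25
tool_pos: [0.5835, -0.1348, 0.0443]
eef_rot: [0.999, -0.037, 0.0, 0.0]
contact_force: [-0.1, -0.2, 1.0]
opening: 0.41
finger_force: 0.0
```

>>> step_arm(
  increments=[
    [[0,0,0],[0,0,0]],
    [[0,0,0],[0,0,0]],
    [[0,0,0],[0,0,0]],
    [[0,0,0],[0,0,0]],
    [[0,0,0],[0,0,0]],
    [[0,0,0],[0,0,0]],
    [[0,0,0],[0,0,0]],
    [[0,0,0.2],[0,0,0]],
    [[0,0,0.3],[0,0,0]],
    [[0,0,0.5],[0,0,0]],
  ],
  fingers=0,
  grip_force=25,
)

```text
clock: 10.25
tool_pos: [0.5828, -0.1347, 0.0536]
eef_rot: [0.999, -0.038, -0.0, 0.0]
contact_force: [0.6, -0.2, -1.1]
opening: 0.243
finger_force: 25.0
```

Run:
```python
from h import *
C=lambda x,y:px2w('top',110+(x+.5)/6-.5,160+(y+.5)/6-.5,z=.062)
print('bar',C(403,134),C(320,144),C(487,144))
G=lambda x,y,z=.011:px2w('top',110+(x+.5)/6-.5,160+(y+.5)/6-.5,z=z)
print('ridge0',G(422,330),G(422,195,.006),G(421,455,.006),'front wall top',G(85,470,.034),G(725,462,.034))
for x in(302,538):print(G(x,330))
```

```text
bar [0.57484094 0.19786814 0.062     ] [0.57139744 0.23318065 0.062     ] [0.56964144 0.16211731 0.062     ]
ridge0 [0.49678967 0.19828475 0.011     ] [0.55748422 0.19935043 0.006     ] [0.44250708 0.19939778 0.006     ] front wall top [0.43745545 0.33837559 0.034     ] [0.43447777 0.0647183  0.034     ]
[0.49804897 0.2509615  0.011     ]
[0.49557356 0.14741511 0.011     ]
```

>>> step_arm(
  increments=[
    [[0,0,3],[0,0,0]],
    [[0,0,3],[0,0,0]],
    [[-0.9,3,3],[0,0,0.5]],
    [[-0.9,4.5,0],[0,0,0.5]],
    [[-0.9,4.5,0],[0,0,0.5]],
    [[-0.9,4.5,0],[0,0,0.5]],
    [[-0.9,4.5,0],[0,0,0.5]],
    [[-0.9,4.5,0],[0,0,0.5]],
    [[-0.9,4.5,0],[0,0,0.5]],
    [[-0.9,4.5,0],[0,0,0.5]],
  ],
)

```text
clock: 11.25
tool_pos: [0.5106, 0.212, 0.1441]
eef_rot: [1.0, -0.002, 0.0, -0.0]
contact_force: [0.7, -0.4, -0.3]
opening: 0.245
finger_force: 25.0
```

>>> step_arm(
  increments=[
    [[-0.9,4,0],[0,0,0]],
    [[0,2.5,0],[0,0,0]],
    [[0,0,-3],[0,0,0]],
    [[0,0,-3],[0,0,0]],
    [[0,0,-3],[0,0,0]],
    [[0,0,-2],[0,0,0]],
    [[0,0,-1],[0,0,0]],
    [[0,0,-0.5],[0,0,0]],
    [[0,0,0],[0,0,0]],
    [[0,0,0],[0,0,0]],
  ],
)

```text
clock: 12.25
tool_pos: [0.5028, 0.2756, 0.0197]
eef_rot: [1.0, -0.003, 0.001, -0.0]
contact_force: [0.3, -0.3, -1.3]
opening: 0.245
finger_force: 25.0
```

>>> step_arm(
  increments=[
    [[0,0,-0.2],[0,0,0]],
    [[0,0,-0.2],[0,0,0]],
    [[0,0,-0.1],[0,0,0]],
    [[0,0,0],[0,0,0]],
    [[0,0,0],[0,0,0]],
    [[0,0,0],[0,0,0]],
    [[0,0,0],[0,0,0]],
    [[0,0,0],[0,0,0]],
    [[0,0,0],[0,0,0]],
    [[0,0,0],[0,0,0]],
  ],
)

```text
clock: 13.25
tool_pos: [0.5023, 0.2754, 0.0139]
eef_rot: [1.0, -0.003, 0.0, -0.0]
contact_force: [-0.1, -0.5, 3.4]
opening: 0.247
finger_force: 25.0
```

>>> step_arm(
  increments=[
    [[0,0,0],[0,0,0]],
    [[0,0,0],[0,0,0]],
    [[0,0,0],[0,0,0]],
    [[0,0,0],[0,0,0]],
    [[0,0,1],[0,0,0]],
    [[0,0,3],[0,0,0]],
    [[0,0,3],[0,0,0]],
    [[0,0,3],[0,0,0]],
    [[0,0,3],[0,0,0]],
    [[0.5,-2,0],[0,0,0]],
  ],
  fingers=0.41,
)

```text
clock: 14.25
tool_pos: [0.5087, 0.2599, 0.1483]
eef_rot: [1.0, -0.0, 0.003, -0.003]
contact_force: [0.6, 0.7, -0.5]
opening: 0.408
finger_force: 0.0
```

>>> step_arm(
  increments=[
    [[0.75,-4.5,0],[0,0,-0.5]],
    [[0.75,-4.5,0],[0,0,-0.5]],
    [[0.75,-4.5,0],[0,0,-0.5]],
    [[0.75,-4.5,0],[0,0,-0.5]],
    [[0.75,-4.5,0],[0,0,-0.5]],
    [[0.75,-4.5,0],[0,0,-0.5]],
    [[0.75,-4.5,0],[0,0,-0.5]],
    [[0.75,-4.5,0],[0,0,-0.5]],
    [[0.75,-4.5,0],[0,0,-0.5]],
    [[0.25,-3,0],[0,0,0]],
  ],
  fingers=0.43,
)

```text
clock: 15.25
tool_pos: [0.5772, -0.1845, 0.1446]
eef_rot: [0.999, -0.044, 0.001, 0.001]
contact_force: [-0.6, -1.1, -1.0]
opening: 0.428
finger_force: 0.0
```

Run:
```python
from h import *
p,d=snap('top','top3'); p=cv2.imread('pics/top3.png')
cv2.imwrite('pics/t3c.png',cv2.resize(p[160:250,110:240],(780,540),interpolation=cv2.INTER_CUBIC))
q=px2w('top',110+185/6,190+8,d=d[198,141]);print(q)
```

```text
[0.54308509 0.30153924 0.01279576]
```

View pics/t3c.png

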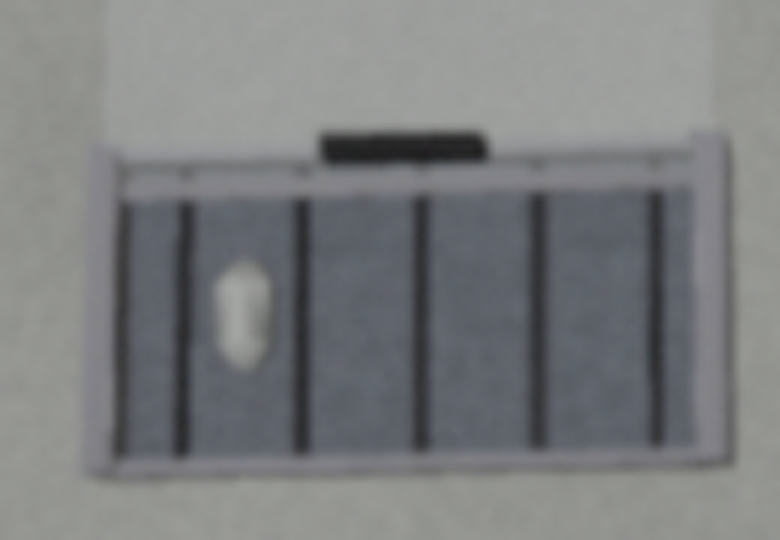

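The picture shows the 50 trim centred at (242,315) in the left compartment, lengthwise, with the cover still back. Next is the 78.

>>> step_arm(
  increments=[
    [[0,-0.7,0],[0,0,0]],
    [[0,0,-2],[0,0,0]],
    [[0,0,-3],[0,0,0]],
    [[0,0,-2],[0,0,0]],
    [[0,0,-1.5],[0,0,0]],
    [[0,0,-1],[0,0,0]],
    [[0,0,-0.5],[0,0,0]],
    [[0,0,0],[0,0,0]],
    [[0,0,0],[0,0,0]],
    [[0,0,0],[0,0,0]],
  ],
)

```text
clock: 16.3
tool_pos: [0.5777, -0.1869, 0.0446]
eef_rot: [0.999, -0.042, 0.001, 0.0]
contact_force: [0.7, 0.2, 0.6]
opening: 0.43
finger_force: 0.0
```

>>> step_arm(
  increments=[
    [[0,0,0],[0,0,0]],
    [[0,0,0],[0,0,0]],
    [[0,0,0],[0,0,0]],
    [[0,0,0],[0,0,0]],
    [[0,0,0],[0,0,0]],
    [[0,0,0],[0,0,0]],
    [[0,0,0],[0,0,0]],
    [[0,0,0.2],[0,0,0]],
    [[0,0,0.3],[0,0,0]],
    [[0,0,0.5],[0,0,0]],
  ],
  fingers=0,
  grip_force=30,
)

```text
clock: 17.3
tool_pos: [0.5765, -0.1866, 0.0534]
eef_rot: [0.999, -0.042, -0.001, -0.0]
contact_force: [0.5, -0.4, -0.5]
opening: 0.289
finger_force: 30.0
```

>>> step_arm(
  increments=[
    [[0,0,3],[0,0,0]],
    [[0,0,3],[0,0,0]],
    [[-0.9,3,3],[0,0,0.5]],
    [[-0.9,4.5,0],[0,0,0.5]],
    [[-0.9,4.5,0],[0,0,0.5]],
    [[-0.9,4.5,0],[0,0,0.5]],
    [[-0.9,4.5,0],[0,0,0.5]],
    [[-0.9,4.5,0],[0,0,0.5]],
    [[-0.9,4.5,0],[0,0,0.5]],
    [[-0.9,4.5,0],[0,0,0.5]],
  ],
)

```text
clock: 18.3
tool_pos: [0.5046, 0.16, 0.144]
eef_rot: [1.0, -0.007, 0.0, 0.0]
contact_force: [0.8, 0.2, -1.8]
opening: 0.288
finger_force: 30.0
```

>>> step_arm(
  increments=[
    [[-0.3,4,0],[0,0,0.5]],
    [[0,2.5,0],[0,0,0]],
    [[0,0,-3],[0,0,0]],
    [[0,0,-3],[0,0,0]],
    [[0,0,-3],[0,0,0]],
    [[0,0,-2],[0,0,0]],
    [[0,0,-1],[0,0,0]],
    [[0,0,-0.5],[0,0,0]],
    [[0,0,0],[0,0,0]],
    [[0,0,0],[0,0,0]],
  ],
)

```text
clock: 19.3
tool_pos: [0.5028, 0.2236, 0.0196]
eef_rot: [1.0, -0.003, 0.001, -0.0]
contact_force: [-0.5, -0.2, -1.8]
opening: 0.291
finger_force: 30.0
```

>>> step_arm(
  increments=[
    [[0,0,-0.2],[0,0,0]],
    [[0,0,-0.2],[0,0,0]],
    [[0,0,-0.1],[0,0,0]],
    [[0,0,0],[0,0,0]],
    [[0,0,0],[0,0,0]],
    [[0,0,0],[0,0,0]],
    [[0,0,0],[0,0,0]],
    [[0,0,0],[0,0,0]],
    [[0,0,0],[0,0,0]],
    [[0,0,0],[0,0,0]],
  ],
)

```text
clock: 20.3
tool_pos: [0.5024, 0.2234, 0.0142]
eef_rot: [1.0, -0.003, 0.0, -0.0]
contact_force: [-1.3, -0.9, 5.6]
opening: 0.288
finger_force: 30.0
```

>>> step_arm(
  increments=[
    [[0,0,0],[0,0,0]],
    [[0,0,0],[0,0,0]],
    [[0,0,0],[0,0,0]],
    [[0,0,0],[0,0,0]],
    [[0,0,1],[0,0,0]],
    [[0,0,3],[0,0,0]],
    [[0,0,3],[0,0,0]],
    [[0,0,3],[0,0,0]],
    [[0,0,3],[0,0,0]],
    [[0.5,-2,0],[0,0,-0.5]],
  ],
  fingers=0.42,
)

```text
clock: 21.3
tool_pos: [0.5088, 0.2075, 0.1481]
eef_rot: [1.0, -0.005, 0.003, -0.003]
contact_force: [1.1, 0.7, 0.6]
opening: 0.424
finger_force: 0.0
```

>>> step_arm(
  increments=[
    [[0.7,-4.5,0],[0,0,-0.5]],
    [[0.7,-4.5,0],[0,0,-0.5]],
    [[0.7,-4.5,0],[0,0,-0.5]],
    [[0.7,-4.5,0],[0,0,-0.5]],
    [[0.7,-4.5,0],[0,0,-0.5]],
    [[0.7,-4.5,0],[0,0,-0.5]],
    [[0.7,-4.5,0],[0,0,-0.5]],
    [[0.7,-4.5,0],[0,0,-0.5]],
    [[0.7,-4.5,0],[0,0,-0.5]],
    [[0.4,-3,0],[0,0,0]],
  ],
  fingers=0.45,
)

```text
clock: 22.3
tool_pos: [0.5737, -0.2365, 0.1446]
eef_rot: [0.999, -0.048, 0.0, 0.001]
contact_force: [-0.4, -0.6, -0.3]
opening: 0.453
finger_force: 0.0
```

>>> step_arm(
  increments=[
    [[0,-1.3,0],[0,0,0]],
    [[0,0,-2],[0,0,0]],
    [[0,0,-3],[0,0,0]],
    [[0,0,-2],[0,0,0]],
    [[0,0,-1.5],[0,0,0]],
    [[0,0,-1],[0,0,0]],
    [[0,0,-0.5],[0,0,0]],
    [[0,0,0],[0,0,0]],
    [[0,0,0],[0,0,0]],
    [[0,0,0],[0,0,0]],
  ],
)

```text
clock: 23.3
tool_pos: [0.5748, -0.2449, 0.0446]
eef_rot: [0.999, -0.046, 0.001, 0.0]
contact_force: [-0.0, 0.2, 0.5]
opening: 0.45
finger_force: 0.0
```

>>> step_arm(
  increments=[
    [[0,0,0],[0,0,0]],
    [[0,0,0],[0,0,0]],
    [[0,0,0],[0,0,0]],
    [[0,0,0],[0,0,0]],
    [[0,0,0],[0,0,0]],
    [[0,0,0],[0,0,0]],
    [[0,0,0],[0,0,0]],
    [[0,0,0.2],[0,0,0]],
    [[0,0,0.3],[0,0,0]],
    [[0,0,0.5],[0,0,0]],
  ],
  fingers=0,
  grip_force=35,
)

```text
clock: 24.3
tool_pos: [0.5736, -0.2445, 0.0534]
eef_rot: [0.999, -0.046, -0.001, -0.0]
contact_force: [-0.4, 0.4, -1.6]
opening: 0.311
finger_force: 35.0
```

>>> step_arm(
  increments=[
    [[0,0,3],[0,0,0]],
    [[0,0,3],[0,0,0]],
    [[-0.9,3,3],[0,0,0.5]],
    [[-0.9,4.5,0],[0,0,0.5]],
    [[-0.9,4.5,0],[0,0,0.5]],
    [[-0.9,4.5,0],[0,0,0.5]],
    [[-0.9,4.5,0],[0,0,0.5]],
    [[-0.9,4.5,0],[0,0,0.5]],
    [[-0.9,4.5,0],[0,0,0.5]],
    [[-0.9,4.5,0],[0,0,0.5]],
  ],
)

```text
clock: 25.3
tool_pos: [0.5017, 0.1021, 0.144]
eef_rot: [1.0, -0.011, 0.0, -0.0]
contact_force: [1.3, -0.3, -0.8]
opening: 0.31
finger_force: 35.0
```

>>> step_arm(
  increments=[
    [[0,4.2,0],[0,0,0.5]],
    [[0,3,0],[0,0,0.5]],
    [[0,0,-3],[0,0,0]],
    [[0,0,-3],[0,0,0]],
    [[0,0,-3],[0,0,0]],
    [[0,0,-2],[0,0,0]],
    [[0,0,-1],[0,0,0]],
    [[0,0,-0.5],[0,0,0]],
    [[0,0,0],[0,0,0]],
    [[0,0,0],[0,0,0]],
  ],
)

```text
clock: 26.3
tool_pos: [0.5028, 0.1725, 0.0196]
eef_rot: [1.0, -0.003, 0.001, -0.0]
contact_force: [0.3, 1.0, -1.5]
opening: 0.311
finger_force: 35.0
```

>>> step_arm(
  increments=[
    [[0,0,-0.2],[0,0,0]],
    [[0,0,-0.2],[0,0,0]],
    [[0,0,-0.1],[0,0,0]],
    [[0,0,0],[0,0,0]],
    [[0,0,0],[0,0,0]],
    [[0,0,0],[0,0,0]],
    [[0,0,0],[0,0,0]],
    [[0,0,0],[0,0,0]],
    [[0,0,0],[0,0,0]],
    [[0,0,0],[0,0,0]],
  ],
)

```text
clock: 27.3
tool_pos: [0.5024, 0.1724, 0.0142]
eef_rot: [1.0, -0.003, 0.0, -0.0]
contact_force: [-0.7, 0.2, 6.0]
opening: 0.314
finger_force: 35.0
```

>>> step_arm(
  increments=[
    [[0,0,0],[0,0,0]],
    [[0,0,0],[0,0,0]],
    [[0,0,0],[0,0,0]],
    [[0,0,0],[0,0,0]],
    [[0,0,1],[0,0,0]],
    [[0,0,3],[0,0,0]],
    [[0,0,3],[0,0,0]],
    [[0,0,3],[0,0,0]],
    [[0,0,3],[0,0,0]],
    [[0.5,-2,0],[0,0,0]],
  ],
  fingers=0.41,
)

```text
clock: 28.3
tool_pos: [0.5089, 0.1561, 0.1479]
eef_rot: [1.0, -0.0, 0.003, -0.003]
contact_force: [0.5, -0.7, -0.1]
opening: 0.408
finger_force: 0.0
```

>>> step_arm(
  increments=[
    [[0.7,-4.5,0],[0,0,-0.5]],
    [[0.7,-4.5,0],[0,0,-0.5]],
    [[0.7,-4.5,0],[0,0,-0.5]],
    [[0.7,-4.5,0],[0,0,-0.5]],
    [[0.7,-4.5,0],[0,0,-0.5]],
    [[0.7,-4.5,0],[0,0,-0.5]],
    [[0.7,-4.5,0],[0,0,-0.5]],
    [[0.7,-4.5,0],[0,0,-0.5]],
    [[0.7,-4.5,0],[0,0,-0.5]],
    [[0.1,-3,0],[0,0,0]],
  ],
  fingers=0.43,
)

```text
clock: 29.3
tool_pos: [0.5709, -0.2873, 0.1446]
eef_rot: [0.999, -0.044, 0.001, 0.001]
contact_force: [0.4, -0.4, 0.4]
opening: 0.429
finger_force: 0.0
```

>>> step_arm(
  increments=[
    [[0,-1.8,0],[0,0,0]],
    [[0,0,-2],[0,0,0]],
    [[0,0,-3],[0,0,0]],
    [[0,0,-2],[0,0,0]],
    [[0,0,-1.5],[0,0,0]],
    [[0,0,-1],[0,0,0]],
    [[0,0,-0.5],[0,0,0]],
    [[0,0,0],[0,0,0]],
    [[0,0,0],[0,0,0]],
    [[0,0,0],[0,0,0]],
  ],
)

```text
clock: 30.3
tool_pos: [0.5717, -0.301, 0.0446]
eef_rot: [0.999, -0.042, 0.001, 0.0]
contact_force: [-0.4, 0.2, 0.8]
opening: 0.431
finger_force: 0.0
```

>>> step_arm(
  increments=[
    [[0,0,0],[0,0,0]],
    [[0,0,0],[0,0,0]],
    [[0,0,0],[0,0,0]],
    [[0,0,0],[0,0,0]],
    [[0,0,0],[0,0,0]],
    [[0,0,0],[0,0,0]],
    [[0,0,0],[0,0,0]],
    [[0,0,0.2],[0,0,0]],
    [[0,0,0.3],[0,0,0]],
    [[0,0,0.5],[0,0,0]],
  ],
  fingers=0,
  grip_force=30,
)

```text
clock: 31.3
tool_pos: [0.5706, -0.3004, 0.0533]
eef_rot: [0.999, -0.042, -0.001, -0.0]
contact_force: [-0.3, 0.1, -0.6]
opening: 0.266
finger_force: 30.0
```

>>> step_arm(
  increments=[
    [[0,0,3],[0,0,0]],
    [[0,0,3],[0,0,0]],
    [[-0.8,3,3],[0,0,0.5]],
    [[-0.8,4.5,0],[0,0,0.5]],
    [[-0.8,4.5,0],[0,0,0.5]],
    [[-0.8,4.5,0],[0,0,0.5]],
    [[-0.8,4.5,0],[0,0,0.5]],
    [[-0.8,4.5,0],[0,0,0.5]],
    [[-0.8,4.5,0],[0,0,0.5]],
    [[-0.8,4.5,0],[0,0,0.5]],
  ],
)

```text
clock: 32.3
tool_pos: [0.5068, 0.046, 0.1441]
eef_rot: [1.0, -0.007, 0.0, -0.0]
contact_force: [0.8, 0.6, -0.9]
opening: 0.265
finger_force: 30.0
```

>>> step_arm(
  increments=[
    [[-0.5,4.4,0],[0,0,0.5]],
    [[0,3.2,0],[0,0,0]],
    [[0,0,-3],[0,0,0]],
    [[0,0,-3],[0,0,0]],
    [[0,0,-3],[0,0,0]],
    [[0,0,-2],[0,0,0]],
    [[0,0,-1],[0,0,0]],
    [[0,0,-0.5],[0,0,0]],
    [[0,0,0],[0,0,0]],
    [[0,0,0],[0,0,0]],
  ],
)

```text
clock: 33.3
tool_pos: [0.5028, 0.1204, 0.0196]
eef_rot: [1.0, -0.003, 0.001, -0.0]
contact_force: [-0.4, 0.7, -0.6]
opening: 0.267
finger_force: 30.0
```

>>> step_arm(
  increments=[
    [[0,0,-0.2],[0,0,0]],
    [[0,0,-0.2],[0,0,0]],
    [[0,0,-0.1],[0,0,0]],
    [[0,0,0],[0,0,0]],
    [[0,0,0],[0,0,0]],
    [[0,0,0],[0,0,0]],
    [[0,0,0],[0,0,0]],
    [[0,0,0],[0,0,0]],
    [[0,0,0],[0,0,0]],
    [[0,0,0],[0,0,0]],
  ],
)

```text
clock: 34.3
tool_pos: [0.5024, 0.1204, 0.0141]
eef_rot: [1.0, -0.003, 0.0, -0.0]
contact_force: [-0.3, 1.0, 5.2]
opening: 0.271
finger_force: 30.0
```

>>> step_arm(
  increments=[
    [[0,0,0],[0,0,0]],
    [[0,0,0],[0,0,0]],
    [[0,0,0],[0,0,0]],
    [[0,0,0],[0,0,0]],
    [[0,0,1],[0,0,0]],
    [[0,0,3],[0,0,0]],
    [[0,0,3],[0,0,0]],
    [[0,0,3],[0,0,0]],
    [[0,0,3],[0,0,0]],
    [[0,-3,0],[0,0,0]],
  ],
  fingers=0.4,
)

```text
clock: 35.3
tool_pos: [0.5048, 0.0952, 0.1479]
eef_rot: [1.0, 0.001, 0.004, -0.003]
contact_force: [0.1, 0.7, -0.4]
opening: 0.401
finger_force: 0.0
```

>>> step_arm(
  increments=[
    [[1,-4,0],[0,0,0]],
    [[1,-4,0],[0,0,0]],
    [[1,-4,0],[0,0,0]],
    [[1,-4,0],[0,0,0]],
    [[1,-2,0],[0,0,0]],
    [[1,0,0],[0,0,0]],
    [[1,0,0],[0,0,0]],
    [[1,0,0],[0,0,0]],
    [[1,0,0],[0,0,0]],
    [[1,0,0],[0,0,0]],
  ],
  fingers=0,
)

```text
clock: 36.3
tool_pos: [0.6026, -0.0873, 0.1441]
eef_rot: [1.0, -0.001, -0.0, -0.001]
contact_force: [-0.5, -0.5, -1.2]
opening: 0.006
finger_force: 0.0
```

Run:
```python
from h import *
p,d=snap('top','top4'); p=cv2.imread('pics/top4.png')
cv2.imwrite('pics/t4c.png',cv2.resize(p[160:250,110:240],(780,540),interpolation=cv2.INTER_CUBIC))
```

```text
(no output)
```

View pics/t4c.png

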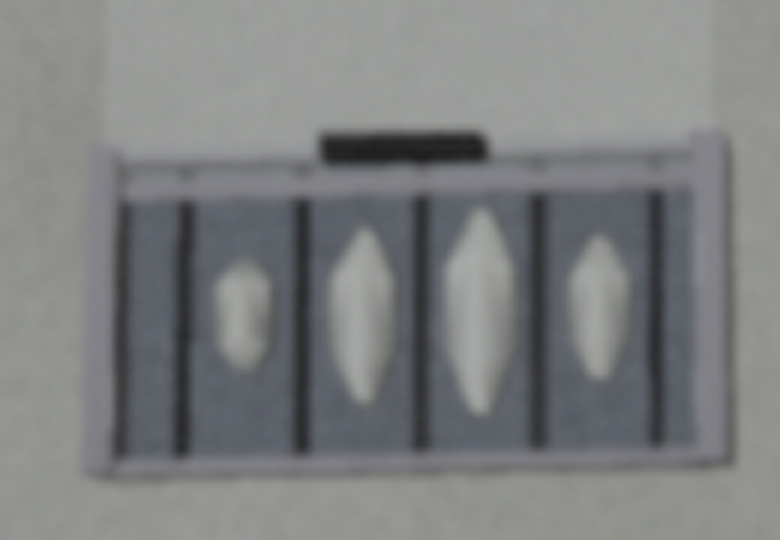

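All four trims are centred and lengthwise (x = 242, 362, 480, 598), in the order 50, 78, 92, 64. Next is the shutting of the cover.

>>> step_arm(
  increments=[
    [[0.6,4,0],[0,0,0]],
    [[0.6,4,0],[0,0,0]],
    [[0,4,0],[0,0,0]],
    [[0,4,0],[0,0,0]],
    [[0,4,0],[0,0,0]],
    [[0,4,0],[0,0,0]],
    [[0,3,0],[0,0,0]],
    [[0,1.8,0],[0,0,0]],
    [[0,0,-1.2],[0,0,0]],
    [[0,0,-2],[0,0,0]],
  ],
)

```text
clock: 37.35
tool_pos: [0.6149, 0.1974, 0.112]
eef_rot: [1.0, -0.003, 0.001, 0.0]
contact_force: [0.3, 0.3, 0.7]
opening: 0.003
finger_force: 0.0
```

>>> step_arm(
  increments=[
    [[0,0,-2],[0,0,0]],
    [[0,0,-2],[0,0,0]],
    [[0,0,-1.3],[0,0,0]],
    [[0,0,-0.7],[0,0,0]],
    [[0,0,0],[0,0,0]],
    [[-0.7,0,0],[0,0,0]],
    [[-1,0,0],[0,0,0]],
    [[-1,0,0],[0,0,0]],
    [[-1,0,0],[0,0,0]],
    [[-1,0,0],[0,0,0]],
  ],
)

```text
clock: 38.35
tool_pos: [0.568, 0.1985, 0.053]
eef_rot: [1.0, -0.003, 0.002, -0.0]
contact_force: [1.5, 0.0, 0.3]
opening: 0.0
finger_force: 1.0
```

>>> step_arm(
  increments=[
    [[-1,0,0],[0,0,0]],
    [[-1,0,0],[0,0,0]],
    [[-1,0,0],[0,0,0]],
    [[-1,0,0],[0,0,0]],
    [[-1,0,0],[0,0,0]],
    [[-1,0,0],[0,0,0]],
    [[-1,0,0],[0,0,0]],
    [[-0.7,0,0],[0,0,0]],
    [[-0.3,0,0],[0,0,0]],
    [[0,0,0],[0,0,0]],
  ],
)

```text
clock: 39.35
tool_pos: [0.4859, 0.1981, 0.0515]
eef_rot: [1.0, -0.002, -0.001, 0.0]
contact_force: [-0.8, -0.7, -0.3]
opening: 0.003
finger_force: 0.0
```

>>> step_arm(
  increments=[
    [[-0.2,0,0],[0,0,0]],
    [[-0.2,0,0],[0,0,0]],
    [[-0.2,0,0],[0,0,0]],
    [[-0.2,0,0],[0,0,0]],
    [[-0.2,0,0],[0,0,0]],
    [[-0.2,0,0],[0,0,0]],
    [[-0.1,0,0],[0,0,0]],
    [[0,0,0],[0,0,0]],
    [[0,0,0],[0,0,0]],
    [[0,0,0],[0,0,0]],
  ],
)

```text
clock: 40.35
tool_pos: [0.4738, 0.1985, 0.0517]
eef_rot: [1.0, -0.002, -0.0, -0.0]
contact_force: [0.6, -0.0, 0.3]
opening: 0.004
finger_force: 0.0
```

>>> step_arm(
  increments=[
    [[-0.1,0,0],[0,0,0]],
    [[-0.1,0,0],[0,0,0]],
    [[-0.1,0,0],[0,0,0]],
    [[0,0,0],[0,0,0]],
    [[0,0,0],[0,0,0]],
    [[0,0,0],[0,0,0]],
    [[0,0,0],[0,0,0]],
    [[0,0,0],[0,0,0]],
    [[0,0,0],[0,0,0]],
    [[0,0,0],[0,0,0]],
  ],
)

```text
clock: 41.35
tool_pos: [0.4711, 0.1984, 0.0518]
eef_rot: [1.0, -0.003, 0.0, -0.0]
contact_force: [1.6, 1.0, -1.0]
opening: 0.001
finger_force: 0.5
```

>>> step_arm(
  increments=[
    [[-0.1,0,0],[0,0,0]],
    [[-0.1,0,0],[0,0,0]],
    [[-0.1,0,0],[0,0,0]],
    [[-0.1,0,0],[0,0,0]],
    [[-0.1,0,0],[0,0,0]],
    [[0,0,0],[0,0,0]],
    [[0,0,0],[0,0,0]],
    [[0,0,0],[0,0,0]],
    [[0,0,0],[0,0,0]],
    [[0,0,0],[0,0,0]],
  ],
)

```text
clock: 42.35
tool_pos: [0.4707, 0.1984, 0.052]
eef_rot: [1.0, -0.004, 0.004, -0.001]
contact_force: [9.6, -0.7, -4.6]
opening: 0.002
finger_force: 4.6
```

The force rose to 9.6 N at the stop, so the cover is shut. I retreat and check.

>>> step_arm(
  increments=[
    [[1,0,0],[0,0,0]],
    [[1,0,1],[0,0,0]],
    [[0,0,3],[0,0,0]],
    [[0,0,3],[0,0,0]],
    [[0,-2,3],[0,0,0]],
    [[0,-4,0],[0,0,0]],
    [[0,-4,0],[0,0,0]],
    [[0,-4,0],[0,0,0]],
    [[0,-4,0],[0,0,0]],
    [[0,-4,0],[0,0,0]],
  ],
)

```text
clock: 43.35
tool_pos: [0.4845, -0.0232, 0.1516]
eef_rot: [1.0, -0.002, -0.002, 0.0]
contact_force: [0.3, 0.5, -0.2]
opening: 0.002
finger_force: 0.0
```

>>> step_arm(
  increments=[
    [[0,-4,0],[0,0,0]],
    [[0,-2,0],[0,0,0]],
    [[0,0,0],[0,0,0]],
    [[0,0,0],[0,0,0]],
    [[0,0,0],[0,0,0]],
    [[0,0,0],[0,0,0]],
    [[0,0,0],[0,0,0]],
    [[0,0,0],[0,0,0]],
    [[0,0,0],[0,0,0]],
    [[0,0,0],[0,0,0]],
  ],
)

```text
clock: 44.35
tool_pos: [0.4862, -0.0816, 0.1517]
eef_rot: [1.0, -0.002, -0.0, 0.0]
contact_force: [0.3, 0.2, -0.1]
opening: 0.003
finger_force: 0.0
```

Run:
```python
from h import *
p,d=snap('top','top5'); p=cv2.imread('pics/top5.png')
cv2.imwrite('pics/t5c.png',cv2.resize(p[160:250,110:240],(780,540),interpolation=cv2.INTER_CUBIC))
```

```text
(no output)
```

View pics/t5c.png

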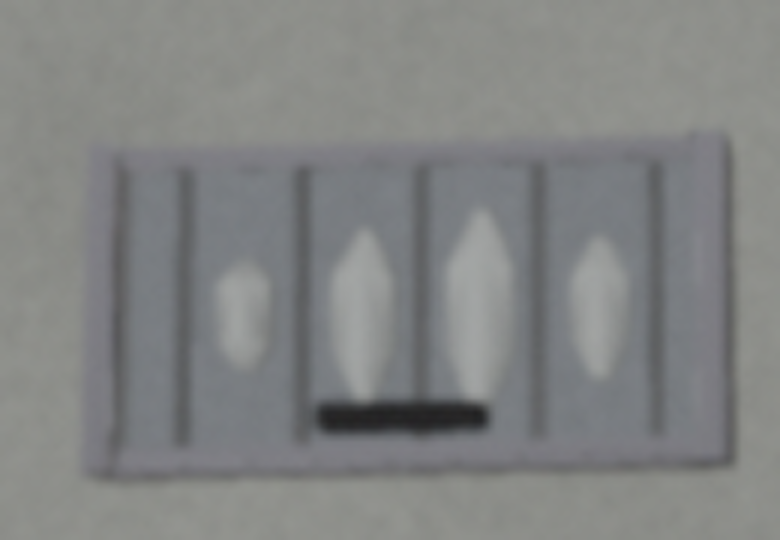

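The cover is shut: the bar is at (403,417), a travel of about 115 mm from (403,146). The trims have not moved.

```bash
python3 -c "
from plant import r
print(r.finish_job())"
```

```text
the job is handed in; nothing more can be done
None
```

The four trims lie in the case in the rest's left-to-right order (50, 78, 92, 64), one to a compartment and lengthwise; the cover is pushed shut to its end stop and the job is handed in, with no verdict returned.

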